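# Close up the parts cabinet at the heat-press bench

## Robot

A 6-joint arm with a two-finger parallel gripper is mounted at the origin on the work surface. World frame = base frame: x ahead of the robot, y to its left, z up, the work surface at z = 0. Lengths are in m, angles in rad, forces in N, time in s.
With the tool pointing down it reaches from about 0.35 to 0.975 m from the base axis. Payload 4.9 kg.
Tool frame: the origin (TCP) lies midway between the tips of the shut fingers; the grasp point (between the pads) lies 19 mm behind it; x points along the fingers, y is the direction in which the jaws open and shut, and the axes are right-handed (so a half turn about x gives the same grasp; the last joint's range is limited). The gripper opens to 85 mm and grips with 20 to 120 N. Pads are 22 mm wide; open, the fingers measure 114 mm over their backs; the gripper's body (76 mm by 85 mm) begins 54 mm behind the grasp point. The pads swing forward as they close: fully open they stand 13 mm farther back than shut.
Start: joints at [1.142, 0.053, 1.613, -0, 1.476, -0.119], TCP at [0.191, 0.595, 0.231] pointing down, gripper open.
Joint ranges: [-3.01, 3.01], [-1.01, 2.22], [0.06, 2.58], [-1.02, 4.17], [0.09, 2.62], [-3.14, 3.14]. Speed limits (rad/s): [2.57, 2.57, 3.14, 3.14, 3.14, 3.14].

## Interface

Orientations are given as a rotation vector (axis times angle).
In Python, from station import ctrl gives the robot as it stands.
- The arm moves only by the shell command python3 -m handwheel 'ROWS' [FORCE]. ROWS is JSON, a list of rows, each a list of 3 entries, a list of its own where there are three numbers: the finger opening in m, from 0 to 0.0854, then the shift along the tool's x, y, z in m, then the turn, a rotation vector about the tool's x, y, z in degrees. In form: [[claw, [dx, dy, dz], [ax, ay, az]], ...]. A call has 1 to 10 rows; each row shifts and turns the commanded pose from where the row before left it, along the tool's axes as they then stand; what a row does not reach is not made up. A row lasts 1/12 s, in which the tool goes at most 41.7 mm and 7.16 degrees, less where a joint would pass 70% of its speed; a pose out of reach is approached as far as the arm can. A call with a gripper value outside its range is refused whole. The fingers move at their own pace and stop on an object; FORCE is the grip in N (left out, the last holds). Time passes only in rows, so rows that do not move let the fingers close. It gives the time, the measured TCP pose, the force and the opening at its end, in the units of the state.
- ctrl.get_obs(): the state, without advancing time (a new reading comes with each control period).
- ctrl.get_image(name): name is "scene" or "top"; returns the picture (400x640x3 uint8, red, green, blue); there is no depth.
- ctrl.camera_params(name): a dict with "vertical_fov" (degrees; the focal length in pixels is half the picture's height over the tangent of half this angle, whatever the lens; pixels are square), "cx", "cy" (the principal point, pixels), "D" ([k1, k2, p1, p2, k3] as OpenCV has them; the pictures are not rectified), "rvec" (rotation vector, rad) and "tvec" (3), from world to camera coordinates, as OpenCV has them. Camera axes: x right, y down, z forward; pixel columns grow to the right and rows downward; lengths in m; the calibration is good to about 2 mm. A picture is of the moment at which its call begins. camera_params takes no time and is no camera call.
- ctrl.finish_job(): hands the job in, once; it reports no verdict.
Trained networks look in the newest picture that a camera, given by its name, has taken for a name from the list of things; names that differ only in an ending like _2 or _b are one class to them, and where a whole thing is asked for, a point or a joint stands for the part that bears it (a point fixed in the world has none). Each returns a list of dicts, best first, with "score" (0 to 1); they miss things now and then, are a little off and sometimes report something else, mostly with a low value. They report only what shows in the picture. A call takes as long as a camera call.
- ctrl.look_for(thing, camera): "box" ([centre column, centre row, width, height] in pixels, round what is visible of it).
- ctrl.silhouettes(thing, camera): "mask" (400x640 bool, what is visible of it) and "box" ([centre column, centre row, width, height] in pixels, round what is visible of it).
- ctrl.tip_of(thing, camera): "centre" ([row, column] in pixels: a listed point, or the origin of a listed thing).
The state is a dict: "t": time; "q": joint angles; "dq": joint speeds; "effort": joint torques, N m; "tool_pos": TCP position; "tool_rot": TCP orientation; "contact_force": force on the tool from outside, world axes, zero at the start; "wrist_torque": the same for the moment, N m; "opening": finger opening in m.
Only numpy, scipy, OpenCV 4.12 (cv2) and the standard library are available. Lean on these libraries where they do the work, as an engineer would, in place of code of your own. Each camera call takes 0.05 s, during which the arm holds its last target.

## Task

Close up the small-parts cabinet by pushing with the fingertips only: push both open drawers fully home and push the lid down until it lies flat, in any order, without slamming them. Do not pull the drawers right out or throw the lid back, and leave the bottle, tape roll and mug standing where they are.

Things in the scene. Friction and masses are not known exactly. Their poses are not given: they have to be found in the camera images.
- cabinet: Low dark navy small-parts cabinet bolted to the bench, 140 deep (x), 260 wide (y), 85 high without its lid. Origin: centre of its underside. Its x axis points from its front to its back, away from the robot, y to its left, z up. Two drawers side by side in the front, above them a shallow open tray covered by one lid hinged along the back edge.
- drawer_left (a joint): Travel in m of the left drawer of the cabinet (at its +y side): 0 is fully home, it grows as the drawer comes out towards the robot (cabinet -x). Starts 0.025 to 0.06. Slides with about 1.5 N of friction and stays where it is left; a stop holds it at 0.
- drawer_right (a joint): Travel in m of the right drawer of the cabinet (at its -y side): 0 is fully home, it grows as the drawer comes out towards the robot (cabinet -x). Starts 0.025 to 0.06. Slides with about 1.5 N of friction and stays where it is left; a stop holds it at 0.
- drawer_left_front (a point): Centre of the outer face of the left drawer's front panel, 26 mm above the bench. The panel is 124 wide, 44 high (4 to 48 mm above the bench), 6 thick, and lies against the outside of the cabinet's front face when shut. A level steel pull tab, 60 wide, 6 thick, stands out 12 mm from the panel at 42 mm above the bench. Moves with the drawer; shut, it lies at cabinet x = -76 mm, y = +64 mm.
- drawer_right_front (a point): Centre of the outer face of the right drawer's front panel, 26 mm above the bench. The panel is 124 wide, 44 high (4 to 48 mm above the bench), 6 thick, and lies against the outside of the cabinet's front face when shut. A level steel pull tab, 60 wide, 6 thick, stands out 12 mm from the panel at 42 mm above the bench. Moves with the drawer; shut, it lies at cabinet x = -76 mm, y = -64 mm.
- lid (a joint): Angle in rad of the lid: 0 lies flat and shut, it grows as the front edge rises; at 1.57 it would stand upright over the hinge. Starts 0.95 to 1.25, leaning towards the robot. The stiff hinge (about 0.4 N m of friction) keeps it where it is left; a stop holds it at 0.
- lid_hinge (a point): Middle of the lid's hinge axis, which runs along cabinet y at cabinet x = +70 mm, 85 mm above the bench. The underside of the lid lies in the plane of this axis.
- lid_edge (a point): Middle of the lid's free front edge, on its outer (upper) face, 140 mm from the hinge. The lid is a slate-blue rigid plate 140 x 260 x 8, with a steel tab 40 wide standing out 13 mm from the middle of the front edge. The outer face looks up and away from the robot while the lid is open.
- spray: Bystander: closed bottle, 56 in diameter, 150 high, standing loose beside the cabinet. Origin: centre of its underside.
- tape_roll: Bystander: cardboard ring lying flat, 90 in diameter, 30 high, loose. Origin: centre of its underside.
- mug: Bystander: white mug, 76 in diameter, 85 high, handle at its +y side, loose. Origin: centre of its underside.

How it is judged:
By the outcome, as a careful person would: the job done as asked, in the order asked, and still so for the second after the job is handed in, with the robot touching nothing.
It also fails if it takes over 61 s, if anything falls off the work surface, if the arm or the gripper's body presses on something with over 40 N, if the wrist force passes 120 N, or if a joint passes its speed limit or range.

## Working session

There is one attempt and no reset: what is moved stays moved. The work goes in short steps, Python scripts to look and compute and a shell command to move; the robot and the scene stay as the last step left them, time stands still between calls to the robot, and variables do not carry over. Pictures are saved under pics/ and viewed, and the job is handed in when it is done.

```bash
ls; mkdir -p pics; python3 - <<'E'
from station import ctrl
import cv2
print(ctrl.get_obs())
for n in("scene","top"):
    im=ctrl.get_image(n); cv2.imwrite(f"pics/{n}0.png",im[:,:,::-1]); print(ctrl.camera_params(n))
    for th in("cabinet","drawer_left_front","drawer_right_front","lid_hinge","lid_edge","spray","tape_roll","mug"):
        try: print(n,th,[(round(d['score'],2),[round(float(x)) for x in d['centre']]) for d in ctrl.tip_of(th,n)[:2]])
        except Exception as e: print(th,e)
E
```

```text
pics
{'t': 0.0, 'q': array([ 1.14200611e+00,  5.33566161e-02,  1.61428846e+00,  2.14562323e-05,
        1.47599475e+00, -1.19004433e-01]), 'dq': array([ 0.00062615,  0.00047803,  0.00045079,  0.00031856,  0.00132597,
       -0.00118663]), 'effort': array([-4.71520798e-04, -3.93687379e+01, -3.70174813e+01, -1.75153973e-04,
        6.99718090e-03, -4.64457145e-06]), 'tool_pos': array([0.19027167, 0.59468391, 0.23006647]), 'tool_rot': array([ 0.24160145,  1.55766241, -0.24469858]), 'contact_force': array([0.54516169, 0.06886572, 0.1491255 ]), 'wrist_torque': array([-0.03439436, -0.0096755 ,  0.00729917]), 'opening': 0.08509016048485583}
{'vertical_fov': 52.54783946780583, 'cx': 319.4136654334954, 'cy': 190.6515697564848, 'D': array([-0.03662165,  0.        ,  0.        ,  0.        ,  0.        ]), 'rvec': array([ 2.55862306, -0.17746849,  0.04062313]), 'tvec': array([-0.54800374,  0.14484355,  1.09885914])}
scene cabinet [(0.76, [218, 335])]
scene drawer_left_front [(0.92, [190, 299])]
scene drawer_right_front [(0.55, [231, 288])]
scene lid_hinge [(0.69, [205, 359])]
scene lid_edge [(0.8, [174, 340])]
scene spray [(0.78, [139, 296]), (0.62, [202, 361])]
scene tape_roll [(0.53, [154, 346])]
scene mug [(0.77, [304, 342])]
{'vertical_fov': 54.34737167456357, 'cx': 312.3002128720059, 'cy': 201.3526231108328, 'D': array([0.01053211, 0.        , 0.        , 0.        , 0.        ]), 'rvec': array([ 2.17335121, -2.12425215,  0.179735  ]), 'tvec': array([0.03041072, 0.55685286, 0.9605845 ])}
top cabinet [(0.77, [190, 328])]
top drawer_left_front [(0.79, [221, 297])]
top drawer_right_front [(0.98, [238, 342])]
top lid_hinge [(0.69, [160, 335])]
top lid_edge [(0.68, [170, 334])]
top spray [(0.82, [216, 219])]
top tape_roll [(0.97, [160, 244]), (0.67, [195, 418])]
top mug [(0.81, [197, 416])]
```

View pics/scene0.png

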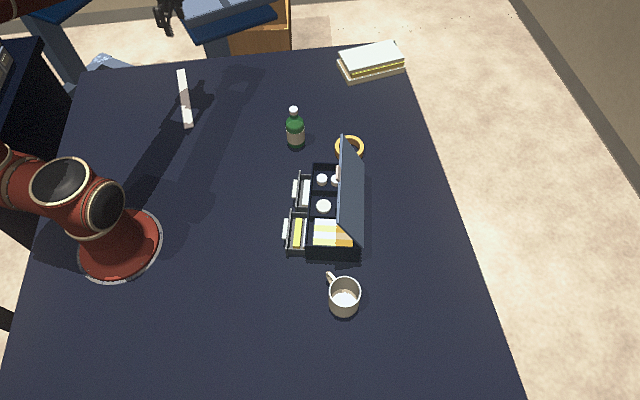

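View pics/top0.png

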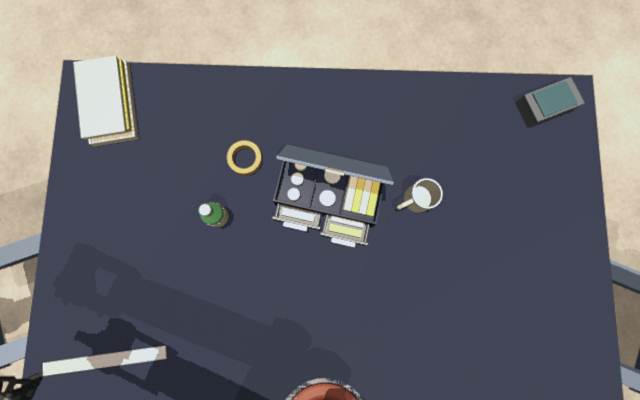

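The top view shows the cabinet at about (328,190), with drawers open toward the robot at about (297,221) and (342,238) and the lid edge along row 165. The bottle (213,214), tape (244,158) and mug (425,195) stand beside it. I'll fit a model next.

```bash
cat > h.py <<'E'
import numpy as np, cv2
from station import ctrl
from scipy.optimize import least_squares
from scipy.spatial.transform import Rotation as R
def cam(n):
    p=ctrl.camera_params(n); f=200/np.tan(np.radians(p['vertical_fov']/2))
    return np.array([[f,0,p['cx']],[0,f,p['cy']],[0,0,1]]),p
def proj(n,P):
    K,p=cam(n); return cv2.projectPoints(np.atleast_2d(np.array(P,float)),p['rvec'],p['tvec'],K,p['D'])[0][:,0]
def onplane(n,uv,z):
    K,p=cam(n); u=cv2.undistortPoints(np.array([[uv]],float),K,p['D'])[0,0]
    Rm=cv2.Rodrigues(p['rvec'])[0]; c=-Rm.T@p['tvec']; d=Rm.T@np.array([u[0],u[1],1]); return c+d*(z-c[2])/d[2]
def C(s,P): # cabinet->world
    x,y,a=s[:3]; P=np.atleast_2d(np.array(P,float)); c,si=np.cos(a),np.sin(a)
    return np.c_[x+c*P[:,0]-si*P[:,1], y+si*P[:,0]+c*P[:,1], P[:,2]]
def lidpt(th,r,y,t=.008): # r from hinge, on outer face t
    return [.07-r*np.cos(th)+t*np.sin(th), y, .085+r*np.sin(th)+t*np.cos(th)]
def model(s):
    x,y,a,dl,dr,th=s
    return dict(cabinet=[0,0,0],drawer_left_front=[-.076-dl,.064,.026],drawer_right_front=[-.076-dr,-.064,.026],lid_hinge=[.07,0,.085],lid_edge=lidpt(th,.14,0))
E
python3 - <<'E'
from h import *
obs={}
for n in("scene","top"):
    ctrl.get_image(n)
    for th in("cabinet","drawer_left_front","drawer_right_front","lid_hinge","lid_edge"):
        d=ctrl.tip_of(th,n)
        if d: obs[n,th]=np.array(d[0]['centre'])[::-1]
    for th in("spray","tape_roll","mug"):
        d=ctrl.tip_of(th,n)
        if d: print(n,th,onplane(n,d[0]['centre'][::-1],0).round(3))
def res(s):
    m=model(s); return np.concatenate([(proj(n,C(s,m[t]))[0]-o) for (n,t),o in obs.items()])
r=least_squares(res,[.55,0,0,.04,.04,1.1],loss='soft_l1',f_scale=2)
print(r.x.round(4)); 
for (k,o),e in zip(obs.items(),res(r.x).reshape(-1,2)): print(k,o.round(1),e.round(1))
s=r.x
for n in("scene","top"):
    im=ctrl.get_image(n)[:,:,::-1].copy()
    sc=4; u0,v0=(250,110) if n=="scene" else (240,120)
    im=cv2.resize(im[v0:v0+150,u0:u0+200],None,fx=sc,fy=sc,interpolation=cv2.INTER_CUBIC)
    cv2.imwrite(f"pics/{n}_raw1.png",im)
    x,y,a,dl,dr,th=s
    L=[]
    L.append([[-.07,-.13,.085],[-.07,.13,.085],[.07,.13,.085],[.07,-.13,.085]])
    L.append([lidpt(th,0,.13),lidpt(th,.14,.13),lidpt(th,.14,-.13),lidpt(th,0,-.13)])
    for d,yy in((dl,.064),(dr,-.064)): L.append([[-.076-d,yy-.062,.048],[-.076-d,yy+.062,.048],[-.076-d,yy+.062,.004],[-.076-d,yy-.062,.004]])
    for l,c in zip(L,[(0,255,0),(0,0,255),(255,0,255),(255,255,0)]):
        q=(proj(n,C(s,l))-[u0,v0]+.5)*sc
        cv2.polylines(im,[q.astype(int)],True,c,1)
    cv2.imwrite(f"pics/{n}_fit1.png",im)
E
```

```text
scene spray [0.508 0.296 0.   ]
scene tape_roll [0.667 0.22  0.   ]
scene mug [ 0.575 -0.25   0.   ]
top spray [0.518 0.279 0.   ]
top tape_roll [0.669 0.226 0.   ]
top mug [ 0.59  -0.237  0.   ]
[ 0.5918  0.0019 -0.2325  0.0356  0.0377  1.0948]
('scene', 'cabinet') [335.1 219. ] [-2.2 -2.3]
('scene', 'drawer_left_front') [298.2 192.2] [-2.2 -2.5]
('scene', 'drawer_right_front') [291.2 229.4] [-2.1 -0.2]
('scene', 'lid_hinge') [360.1 204.7] [ 0.  -1.8]
('scene', 'lid_edge') [340.5 171. ] [-0.4  1.9]
('top', 'cabinet') [325.9 190.4] [1.7 0.6]
('top', 'drawer_left_front') [293.  225.8] [ 0.7 -1.8]
('top', 'drawer_right_front') [340.6 238.9] [ 0.8 -1.6]
('top', 'lid_hinge') [335.4 159.9] [ 0.9 -1.5]
('top', 'lid_edge') [334.9 168.4] [-0.4 -0.7]
```

View pics/scene_fit1.png

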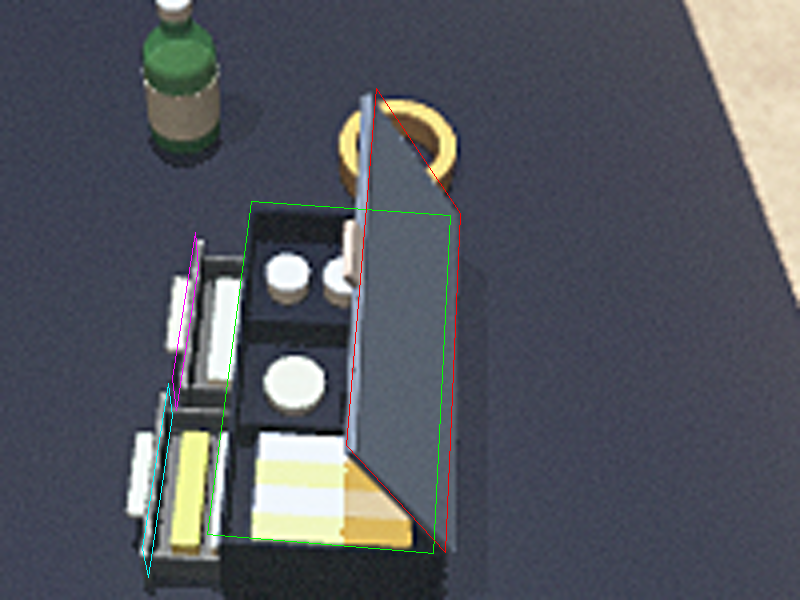

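View pics/top_fit1.png

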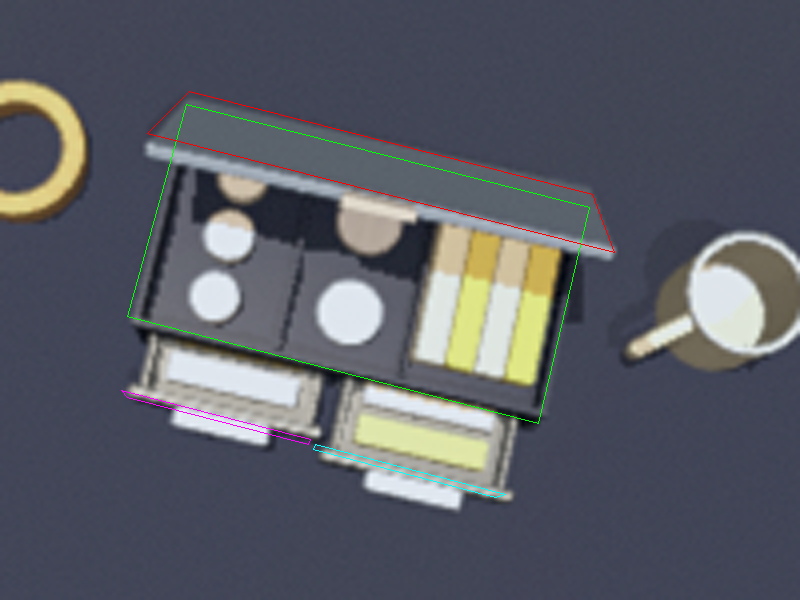

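View pics/top_raw1.png

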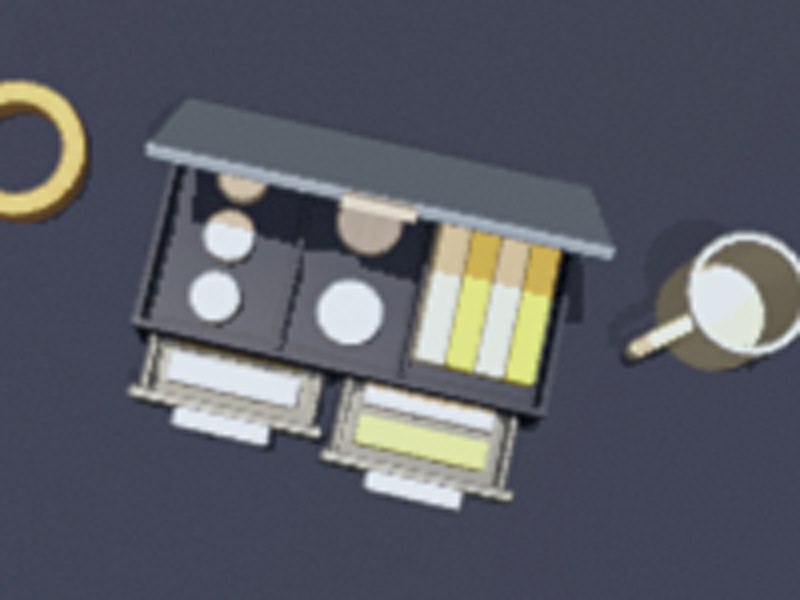

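View pics/scene_raw1.png

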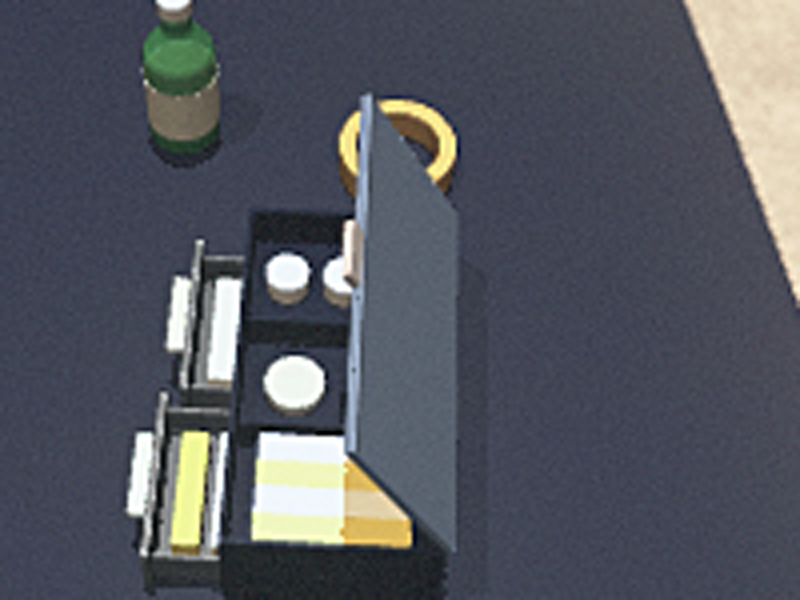

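```bash
cat > fit2.py <<'E'
from h import *
def pts(s):
    x,y,a,dl,dr,th=s
    return C(s,[lidpt(th,.14,.13),lidpt(th,.14,-.13),lidpt(th,0,.13),lidpt(th,0,-.13),[-.07,.13,.085],[-.07,-.13,.085],
     [-.076-dl,.126,.048],[-.076-dl,.002,.048],[-.076-dr,-.002,.048],[-.076-dr,-.126,.048]])
O={'top':np.array([[148,144],[614,247],[189,98],[588,190],[135,322],[546,413],[130,392],[321,435],[322,457],[511,497]]),
'scene':np.array([[374,95],[355,450],[458,212],[455,550],[250,212],[222,543],[198,241],[182,387],[162,395],[145,550]])}
off={'top':(240,120),'scene':(250,110)}
# s[6:9] spare: per-camera pixel offset of 'scene' (calibration error)
def res(s): return np.concatenate([(proj(n,pts(s[:6]))-((O[n]+.5)/4-.5+off[n])).ravel() for n in O])
r=least_squares(res,[.59,0,-.23,.036,.038,1.09],loss='soft_l1',f_scale=1)
print(r.x.round(4)); e=res(r.x).reshape(2,-1,2).round(1); print(np.c_[e[0],e[1]])
E
python3 fit2.py
```

```text
[ 5.9370e-01 -7.0000e-04 -1.9790e-01  3.2300e-02  4.4800e-02  1.0738e+00]
[[ 0.1 -0.5 -1.4 -1.1]
 [ 1.  -0.2 -0.4 -0.1]
 [-0.4 -1.  -0.2 -0. ]
 [ 1.4 -1.6  0.3  0.4]
 [-0.4 -0.2 -0.6 -1.5]
 [ 0.3  0.2 -1.2 -0.3]
 [ 0.1 -0.6 -0.6 -0.5]
 [-0.  -0.6 -0.7 -0.2]
 [ 0.2 -1.  -0.4 -1.2]
 [ 1.  -0.2 -1.1  1.7]]
```

```bash
cat > go.py <<'E'
import sys
from h import *
S=[.5937,-.0007,-.198]
o=ctrl.get_obs(); Rt=R.from_rotvec(o['tool_rot']); 
# desired: tool x down, tool z along cabinet x
a=S[2]; zx=np.array([np.cos(a),np.sin(a),0]); x=np.array([0,0,-1.]); D=R.from_matrix(np.c_[x,np.cross(zx,x),zx])
print('t',round(o['t'],2),'F',o['contact_force'].round(1),'open',round(o['opening'],4))
c,si=np.cos(a),np.sin(a); d=o['tool_pos']-[S[0],S[1],0]
print('tcp in cabinet',(np.array([c*d[0]+si*d[1],-si*d[0]+c*d[1],d[2]])*1000).round(1))
print('turn deg (tool)',np.degrees((Rt.inv()*D).as_rotvec()).round(2))
if len(sys.argv)>1:
    g=C(S,[float(v)/1000 for v in sys.argv[1:4]])[0]; print('shift now mm',(Rt.inv().apply(g-o['tool_pos'])*1000).round(1),'shift after turn',(D.inv().apply(g-o['tool_pos'])*1000).round(1))
E
python3 go.py -165 64 150
```

```text
t 1.9 F [ 0.4 -0.4 -0.5] open 0.0856
tcp in cabinet [-512.5  505.   231.3]
turn deg (tool) [-6.41 -0.   -0.  ]
shift now mm [  81.3 -399.5  394.6] shift after turn [  81.3 -441.   347.5]
```

```bash
python3 -m handwheel '[[0,[0,0,0],[-6.4,0,0]],[0,[0,-0.03,0.023],[0,0,0]],[0,[0,-0.03,0.023],[0,0,0]],[0,[0,-0.03,0.023],[0,0,0]],[0,[0,-0.03,0.023],[0,0,0]],[0,[0,-0.03,0.023],[0,0,0]],[0,[0,-0.03,0.023],[0,0,0]],[0,[0,-0.03,0.023],[0,0,0]],[0,[0,-0.03,0.023],[0,0,0]],[0,[0,-0.03,0.023],[0,0,0]]]' 20; python3 go.py -165 64 120
```

```text
t: 2.73
tool_pos: [0.3407, 0.2882, 0.2315]
tool_rot: [0.155, 1.564, -0.155]
contact_force: [1.6, 1.3, 0.4]
opening: -0.0002
t 2.73 F [1.6 1.3 0.4] open -0.0002
tcp in cabinet [-304.9  233.5  231.5]
turn deg (tool) [ 0.03  0.04 -0.03]
shift now mm [ 111.6 -169.6  139.7] shift after turn [ 111.5 -169.5  139.9]
```

```bash
python3 -m handwheel '[[0,[0,-0.028,0.023],[0,0,0]],[0,[0,-0.028,0.023],[0,0,0]],[0,[0,-0.028,0.023],[0,0,0]],[0,[0,-0.028,0.023],[0,0,0]],[0,[0.02,-0.028,0.023],[0,0,0]],[0,[0.03,-0.028,0.023],[0,0,0]],[0,[0.03,0,0],[0,0,0]],[0,[0.03,0,0],[0,0,0]],[0,[0,0,0],[0,0,0]]]'; python3 go.py -165 64 32
```

```text
t: 3.48
tool_pos: [0.4363, 0.1005, 0.1183]
tool_rot: [0.156, 1.577, -0.159]
contact_force: [-1.0, 0.3, -1.3]
opening: -0.0003
t 3.48 F [-1.   0.3 -1.3] open -0.0003
tcp in cabinet [-174.2   68.3  118.3]
turn deg (tool) [-0.11 -0.66  0.17]
shift now mm [86.2 -4.  10.2] shift after turn [86.3 -4.3  9.2]
```

```bash
python3 -m handwheel '[[0,[0.03,0,0],[0,0,0]],[0,[0.03,0,0],[0,0,0]],[0,[0.022,0,0],[0,0,0]],[0,[0,0,0],[0,0,0]],[0,[0,0,0],[0,0,0]]]'; python3 go.py -131 64 33; python3 - <<'E'
from h import *
a=ctrl.get_image("scene")[90:290,220:420]; b=ctrl.get_image("top")[110:310,230:430]
cv2.imwrite("pics/d1.png",cv2.resize(np.hstack([a,b])[:,:,::-1],None,fx=2,fy=2,interpolation=cv2.INTER_CUBIC))
E
```

```text
t: 3.9
tool_pos: [0.4405, 0.1019, 0.0432]
tool_rot: [0.155, 1.566, -0.155]
contact_force: [0.3, 0.3, 1.0]
opening: -0.0002
t 3.9 F [0.3 0.3 1. ] open -0.0002
tcp in cabinet [-170.4   70.4   43.2]
turn deg (tool) [ 0.04 -0.06  0.02]
shift now mm [10.2 -6.4 39.4] shift after turn [10.2 -6.4 39.4]
```

View pics/d1.png

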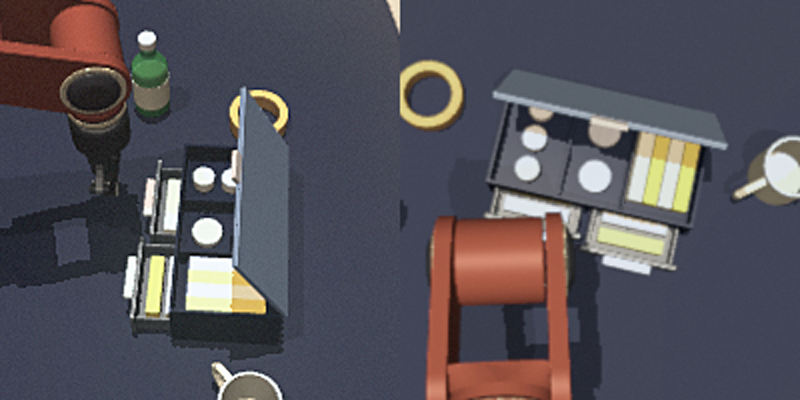

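The fingers stand in front of the left drawer's tab, fingers at about (105,185) and tab at about (150,197) in the left half. I'll push slowly from here.

```bash
python3 -m handwheel '[[0,[0.011,-0.006,0.01],[0,0,0]],[0,[0,0,0.01],[0,0,0]],[0,[0,0,0.01],[0,0,0]],[0,[0,0,0.005],[0,0,0]],[0,[0,0,0.004],[0,0,0]],[0,[0,0,0.004],[0,0,0]],[0,[0,0,0.004],[0,0,0]],[0,[0,0,0.004],[0,0,0]],[0,[0,0,0],[0,0,0]]]'; python3 go.py -99 64 33
```

```text
t: 4.75
tool_pos: [0.4902, 0.0855, 0.0318]
tool_rot: [0.155, 1.564, -0.156]
contact_force: [0.0, 0.4, 0.1]
opening: 0.0
t 4.75 F [0.  0.4 0.1] open 0.0
tcp in cabinet [-118.5   64.2   31.8]
turn deg (tool) [-0.01  0.04  0.  ]
shift now mm [-1.1 -0.2 19.5] shift after turn [-1.2 -0.2 19.5]
```

```bash
python3 -m handwheel '[[0,[0,0,0.003],[0,0,0]],[0,[0,0,0.003],[0,0,0]],[0,[0,0,0.003],[0,0,0]],[0,[0,0,0.003],[0,0,0]]]'; python3 -m handwheel '[[0,[0,0,0.002],[0,0,0]],[0,[0,0,0.002],[0,0,0]]]'; python3 go.py -99 64 33;  python3 - <<'E'
from h import *
a=ctrl.get_image("scene")[90:290,220:420]
cv2.imwrite("pics/d2.png",cv2.resize(a[:,:,::-1],None,fx=3,fy=3,interpolation=cv2.INTER_CUBIC))
E
```

```text
t: 5.08
tool_pos: [0.5012, 0.0833, 0.0315]
tool_rot: [0.156, 1.566, -0.156]
contact_force: [-1.0, 0.4, 0.3]
opening: -0.0001
t: 5.25
tool_pos: [0.5052, 0.0824, 0.0315]
tool_rot: [0.156, 1.566, -0.156]
contact_force: [-1.7, 0.5, -0.1]
opening: -0.0001
t 5.25 F [-1.7  0.5 -0.1] open -0.0001
tcp in cabinet [-103.1   64.1   31.5]
turn deg (tool) [-0.01 -0.03  0.  ]
shift now mm [-1.5 -0.1  4.1] shift after turn [-1.5 -0.1  4.1]
```

View pics/d2.png

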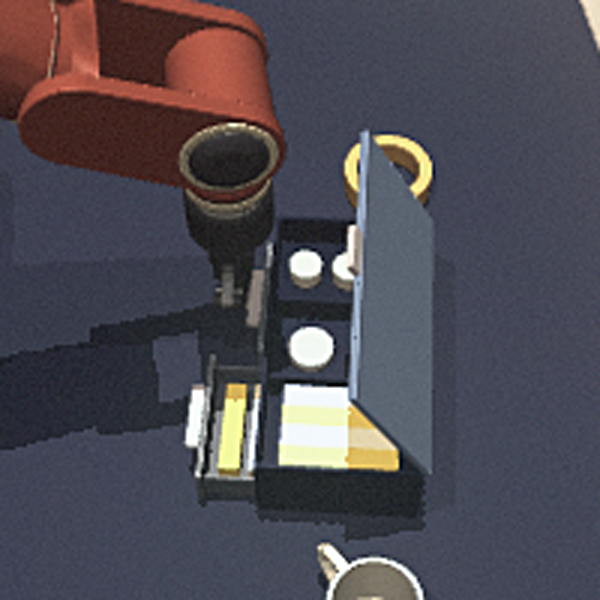

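The left drawer is nearly home, its panel at about (267,300) against the front. I'll push on in small steps until the force rises.

```bash
python3 -m handwheel '[[0,[0,0,0.002],[0,0,0]],[0,[0,0,0.002],[0,0,0]]]';python3 -m handwheel '[[0,[0,0,0.0015],[0,0,0]],[0,[0,0,0],[0,0,0]]]'; python3 go.py
```

```text
t: 5.47
tool_pos: [0.5089, 0.0817, 0.0316]
tool_rot: [0.155, 1.566, -0.156]
contact_force: [-8.0, 1.5, 1.3]
opening: -0.0003
t: 5.63
tool_pos: [0.5089, 0.0817, 0.0315]
tool_rot: [0.156, 1.571, -0.156]
contact_force: [-8.8, 1.1, 5.5]
opening: 0.0004
t 5.63 F [-8.8  1.1  5.5] open 0.0004
tcp in cabinet [-99.4  64.1  31.5]
turn deg (tool) [-0.   -0.31  0.03]
```

```bash
python3 -m handwheel '[[0,[0,0,0.001],[0,0,0]],[0,[0,0,-0.005],[0,0,0]],[0,[0,0,-0.02],[0,0,0]],[0,[0,0,-0.03],[0,0,0]],[0,[0,0,-0.022],[0,0,0]],[0,[0,-0.03,0],[0,0,0]],[0,[0,-0.035,0],[0,0,0]],[0,[0,-0.035,0],[0,0,0]],[0,[0,-0.028,0],[0,0,0]],[0,[0,0,0],[0,0,0]]]'; python3 go.py -144 -64 33
```

```text
t: 6.47
tool_pos: [0.4111, -0.0328, 0.0324]
tool_rot: [0.157, 1.562, -0.161]
contact_force: [0.7, 0.4, -0.1]
opening: 0.0002
t 6.47 F [ 0.7  0.4 -0.1] open 0.0002
tcp in cabinet [-172.7  -67.4   32.4]
turn deg (tool) [-0.26  0.18  0.11]
shift now mm [-0.5  3.6 28.7] shift after turn [-0.6  3.4 28.7]
```

```bash
python3 -m handwheel '[[0,[0,0.002,0.01],[0,0,0]],[0,[0,0,0.01],[0,0,0]],[0,[0,0,0.004],[0,0,0]],[0,[0,0,0.004],[0,0,0]],[0,[0,0,0.004],[0,0,0]],[0,[0,0,0.004],[0,0,0]],[0,[0,0,0.004],[0,0,0]],[0,[0,0,0.004],[0,0,0]],[0,[0,0,0.004],[0,0,0]],[0,[0,0,0.004],[0,0,0]]]'; python3 -m handwheel '[[0,[0,0,0.003],[0,0,0]],[0,[0,0,0.003],[0,0,0]],[0,[0,0,0.003],[0,0,0]],[0,[0,0,0.003],[0,0,0]]]'; python3 go.py -99 -64 33
```

```text
t: 7.3
tool_pos: [0.4624, -0.0372, 0.0316]
tool_rot: [0.156, 1.566, -0.155]
contact_force: [-1.1, 0.5, 0.7]
opening: -0.0003
t: 7.63
tool_pos: [0.4741, -0.0397, 0.0316]
tool_rot: [0.156, 1.565, -0.155]
contact_force: [-1.5, 0.9, 0.8]
opening: 0.0003
t 7.63 F [-1.5  0.9  0.8] open 0.0003
tcp in cabinet [-109.6  -61.7   31.6]
turn deg (tool) [-0.01 -0.02 -0.02]
shift now mm [-1.4 -2.3 10.6] shift after turn [-1.4 -2.3 10.6]
```

```bash
python3 -m handwheel '[[0,[0,0,0.002],[0,0,0]],[0,[0,0,0.002],[0,0,0]],[0,[0,0,0.002],[0,0,0]]]';python3 -m handwheel '[[0,[0,0,0.002],[0,0,0]],[0,[0,0,0.002],[0,0,0]]]'; python3 -m handwheel '[[0,[0,0,0.0015],[0,0,0]],[0,[0,0,0],[0,0,0]]]'; python3 go.py
```

```text
t: 7.88
tool_pos: [0.4799, -0.0409, 0.0316]
tool_rot: [0.156, 1.565, -0.155]
contact_force: [-1.4, 2.3, 1.1]
opening: -0.0001
t: 8.05
tool_pos: [0.4838, -0.0417, 0.0316]
tool_rot: [0.156, 1.566, -0.155]
contact_force: [-3.9, 1.9, -0.9]
opening: -0.0001
t: 8.22
tool_pos: [0.4837, -0.0417, 0.0315]
tool_rot: [0.156, 1.57, -0.155]
contact_force: [-7.2, 1.7, 5.8]
opening: -0.0
t 8.22 F [-7.2  1.7  5.8] open -0.0
tcp in cabinet [-99.7 -61.8  31.5]
turn deg (tool) [ 0.01 -0.3   0.01]
```

Both drawers have met their stops. Next I back off, lift over the lid and come down behind it.

```bash
python3 -m handwheel '[[0,[0,0,0.001],[0,0,0]],[0,[0,0,-0.005],[0,0,0]],[0,[0,0,-0.02],[0,0,0]],[0,[0,0,-0.035],[0,0,0]],[0,[-0.03,0.01,-0.01],[0,0,0]],[0,[-0.038,0.01,0],[0,0,0]],[0,[-0.038,0.01,0],[0,0,0]],[0,[-0.038,0.01,0],[0,0,0]],[0,[-0.038,0.01,0],[0,0,0]],[0,[-0.038,0.01,0],[0,0,0]]]';python3 -m handwheel '[[0,[-0.035,0,0],[0,0,0]],[0,[-0.01,0,0.03],[0,0,0]],[0,[0,0,0.036],[0,0,0]],[0,[0,0,0.036],[0,0,0]],[0,[0,0,0.036],[0,0,0]],[0,[0,0,0.036],[0,0,0]],[0,[0,0,0.036],[0,0,0]],[0,[0,0,0.02],[0,0,0]],[0,[0,0,0],[0,0,0]]]'; python3 go.py 60 0 192;  python3 - <<'E'
from h import *
a=ctrl.get_image("scene")[60:260,220:420]; b=ctrl.get_image("top")[80:280,230:430]
cv2.imwrite("pics/d3.png",cv2.resize(np.hstack([a,b])[:,:,::-1],None,fx=2,fy=2,interpolation=cv2.INTER_CUBIC))
E
```

```text
t: 9.05
tool_pos: [0.4297, 0.0305, 0.2543]
tool_rot: [0.155, 1.562, -0.156]
contact_force: [1.2, -0.4, -0.5]
opening: 0.0
t: 9.8
tool_pos: [0.6581, -0.0164, 0.2955]
tool_rot: [0.156, 1.564, -0.157]
contact_force: [-0.9, -0.4, -0.1]
opening: 0.0
t 9.8 F [-0.9 -0.4 -0.1] open 0.0
tcp in cabinet [ 66.2  -2.7 295.5]
turn deg (tool) [-0.08  0.07  0.04]
shift now mm [103.5   2.8  -6.3] shift after turn [103.5   2.7  -6.2]
```

View pics/d3.png

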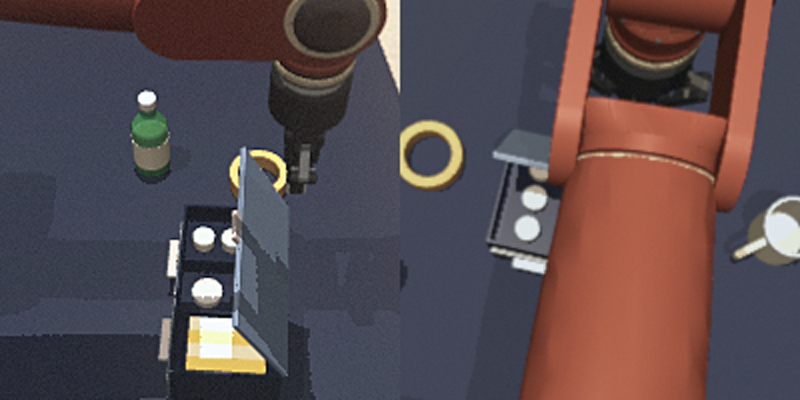

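Both drawers look shut, with their tabs flush at (173,258) and (165,338). The fingers are above and behind the lid at (300,170). Now I descend.

```bash
python3 -m handwheel '[[0,[0.03,0.002,0],[0,0,0]],[0,[0.03,0,0],[0,0,0]],[0,[0.03,0,0],[0,0,0]],[0,[0.013,0,-0.004],[0,0,0]],[0,[0,0,0],[0,0,0]],[0,[0,0,0],[0,0,0]]]'; python3 go.py
python3 - <<'E'
import numpy as np
for d in range(62,-3,-5):
    th=np.radians(d); r=.118
    print(d,(1000*np.array([.07-r*np.cos(th)+.008*np.sin(th)+.011,.085+r*np.sin(th)+.008*np.cos(th)])).round(1))
E
```

```text
t: 10.4
tool_pos: [0.6507, -0.0119, 0.1943]
tool_rot: [0.155, 1.565, -0.155]
contact_force: [0.6, 0.5, 0.5]
opening: -0.0003
t 10.4 F [0.6 0.5 0.5] open -0.0003
tcp in cabinet [ 58.1   0.2 194.3]
turn deg (tool) [0.01 0.   0.  ]
62 [ 32.7 192.9]
57 [ 23.4 188.3]
52 [ 14.7 182.9]
47 [  6.4 176.8]
42 [ -1.3 169.9]
37 [ -8.4 162.4]
32 [-14.8 154.3]
27 [-20.5 145.7]
22 [-25.4 136.6]
17 [-29.5 127.2]
12 [-32.8 117.4]
7 [-35.1 107.3]
2 [-36.6  97.1]
```

```bash
python3 -m handwheel '[[0,[0.001,0,-0.012],[0,0,0]],[0,[0,0,-0.008],[0,0,0]],[0,[0,0,-0.005],[0,0,0]],[0,[0.0023,0,-0.0047],[0,0,0]],[0,[0.0023,0,-0.0047],[0,0,0]],[0,[0.0027,0,-0.0044],[0,0,0]],[0,[0.0027,0,-0.0043],[0,0,0]]]'; python3 go.py 6.4 0 176.8
```

```text
t: 10.98
tool_pos: [0.6096, -0.0037, 0.1839]
tool_rot: [0.155, 1.563, -0.156]
contact_force: [0.6, -0.4, 3.4]
opening: 0.0001
t 10.98 F [ 0.6 -0.4  3.4] open 0.0001
tcp in cabinet [ 16.2   0.2 183.9]
turn deg (tool) [-0.    0.15 -0.01]
shift now mm [ 7.1 -0.2 -9.8] shift after turn [ 7.1 -0.2 -9.8]
```

Contact has begun, with about 3 N on the tool. I'll follow the arc.

```bash
python3 -m handwheel '[[0,[0.003,0,-0.0042],[0,0,0]],[0,[0.003,0,-0.0042],[0,0,0]],[0,[0.0034,0,-0.0039],[0,0,0]],[0,[0.0035,0,-0.0038],[0,0,0]],[0,[0.0037,0,-0.0036],[0,0,0]],[0,[0.0038,0,-0.0035],[0,0,0]]]'; python3 go.py -14.8 0 154.3; python3 - <<'E'
from h import *
a=ctrl.get_image("scene")[60:260,220:420]
cv2.imwrite("pics/d4.png",cv2.resize(a[:,:,::-1],None,fx=3,fy=3,interpolation=cv2.INTER_CUBIC))
E
```

```text
t: 11.48
tool_pos: [0.5858, 0.001, 0.1617]
tool_rot: [0.156, 1.566, -0.156]
contact_force: [-0.4, -0.1, 2.9]
opening: -0.0
t 11.48 F [-0.4 -0.1  2.9] open -0.0
tcp in cabinet [-8.100e+00  1.000e-01  1.617e+02]
turn deg (tool) [-0.01 -0.04  0.  ]
shift now mm [ 7.5 -0.1 -6.7] shift after turn [ 7.4 -0.1 -6.7]
```

View pics/d4.png

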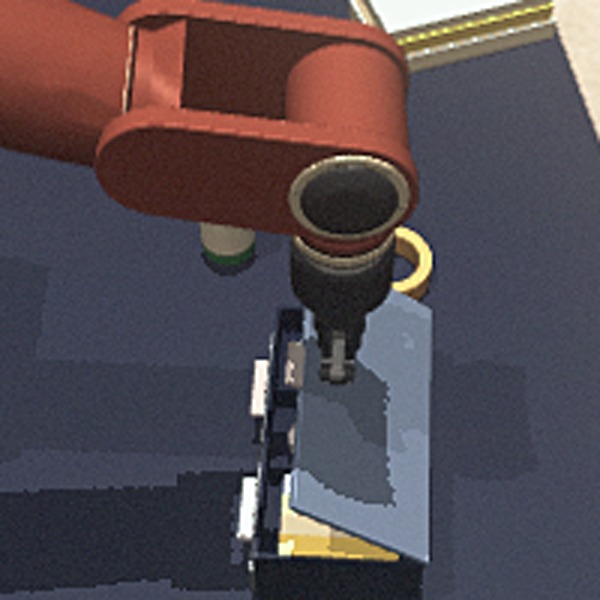

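The lid is following, with the fingertips on its outer face near (340,375). I continue.

```bash
python3 -m handwheel '[[0,[0.004,0,-0.0032],[0,0,0]],[0,[0.004,0,-0.0032],[0,0,0]],[0,[0.0043,0,-0.0029],[0,0,0]],[0,[0.0043,0,-0.0028],[0,0,0]],[0,[0.0045,0,-0.0025],[0,0,0]],[0,[0.0045,0,-0.0024],[0,0,0]],[0,[0.0047,0,-0.0021],[0,0,0]],[0,[0.0047,0,-0.002],[0,0,0]]]';python3 -m handwheel '[[0,[0.004,0,-0.0014],[0,0,0]],[0,[0.004,0,-0.0014],[0,0,0]],[0,[0.003,0,-0.001],[0,0,0]],[0,[0.003,0,-0.001],[0,0,0]],[0,[0.003,0,-0.0007],[0,0,0]],[0,[0.003,0,-0.0007],[0,0,0]],[0,[0.003,0,-0.0005],[0,0,0]]]'; python3 go.py -37 0 93
```

```text
t: 12.2
tool_pos: [0.5652, 0.0051, 0.1266]
tool_rot: [0.156, 1.566, -0.156]
contact_force: [-0.5, 0.5, 2.7]
opening: -0.0002
t: 12.78
tool_pos: [0.5591, 0.0064, 0.1041]
tool_rot: [0.156, 1.565, -0.155]
contact_force: [-1.1, 1.6, 3.0]
opening: 0.0001
t 12.78 F [-1.1  1.6  3. ] open 0.0001
tcp in cabinet [-35.3   0.2 104.1]
turn deg (tool) [-0.01  0.   -0.  ]
shift now mm [11.1 -0.2 -1.7] shift after turn [11.1 -0.2 -1.7]
```

```bash
python3 -m handwheel '[[0,[0.002,0,-0.0003],[0,0,0]],[0,[0.002,0,-0.0003],[0,0,0]],[0,[0.002,0,-0.0003],[0,0,0]],[0,[0.002,0,0],[0,0,0]]]';python3 -m handwheel '[[0,[0.0015,0,0],[0,0,0]],[0,[0.0015,0,0],[0,0,0]]]';python3 -m handwheel '[[0,[0.001,0,0],[0,0,0]],[0,[0.001,0,0],[0,0,0]]]';  python3 go.py
```

```text
t: 13.12
tool_pos: [0.558, 0.0066, 0.0961]
tool_rot: [0.156, 1.566, -0.155]
contact_force: [-2.4, 1.3, 2.7]
opening: -0.0001
t: 13.28
tool_pos: [0.558, 0.0066, 0.093]
tool_rot: [0.156, 1.566, -0.156]
contact_force: [-1.9, 0.8, 2.8]
opening: -0.0002
t: 13.45
tool_pos: [0.5581, 0.0066, 0.0929]
tool_rot: [0.155, 1.567, -0.156]
contact_force: [-8.9, 2.1, 16.9]
opening: -0.0
t 13.45 F [-8.9  2.1 16.9] open -0.0
tcp in cabinet [-36.4   0.1  92.9]
turn deg (tool) [ 0.   -0.09  0.02]
```

The lid is on its stop: height 0.093 m, force rising to 17 N. I'll lift off and check.

```bash
python3 -m handwheel '[[0,[-0.004,0,0],[0,0,0]],[0,[-0.02,0,0],[0,0,0]],[0,[-0.035,0,0],[0,0,0]],[0,[-0.035,0,0],[0,0,0]],[0,[-0.035,0,0],[0,0,0]],[0,[-0.03,0,-0.03],[0,0,0]],[0,[-0.02,0,-0.035],[0,0,0]],[0,[0,0,-0.038],[0,0,0]],[0,[0,0,-0.03],[0,0,0]],[0,[0,0,0],[0,0,0]]]'; python3 go.py;python3 - <<'E'
from h import *
ims=[ctrl.get_image("scene")[90:290,240:440],ctrl.get_image("top")[110:310,220:420]]
cv2.imwrite("pics/d5.png",cv2.resize(np.hstack(ims)[:,:,::-1],None,fx=2,fy=2,interpolation=cv2.INTER_CUBIC))
cv2.imwrite("pics/d5t.png",ctrl.get_image("top")[:,:,::-1])
for n in("scene","top"):
    for th in("spray","tape_roll","mug"):
        d=ctrl.tip_of(th,n)
        if d: print(n,th,onplane(n,d[0]['centre'][::-1],0).round(3))
E
```

```text
t: 14.28
tool_pos: [0.4253, 0.0334, 0.2699]
tool_rot: [0.155, 1.564, -0.155]
contact_force: [0.7, -0.7, -0.1]
opening: 0.0005
t 14.28 F [ 0.7 -0.7 -0.1] open 0.0005
tcp in cabinet [-171.8    0.3  269.9]
turn deg (tool) [ 0.05  0.09 -0.  ]
scene spray [0.511 0.288 0.   ]
scene tape_roll [0.674 0.217 0.   ]
scene mug [ 0.578 -0.241  0.   ]
top spray [0.514 0.295 0.   ]
top tape_roll [0.675 0.227 0.   ]
top mug [ 0.583 -0.238  0.   ]
```

View pics/d5.png

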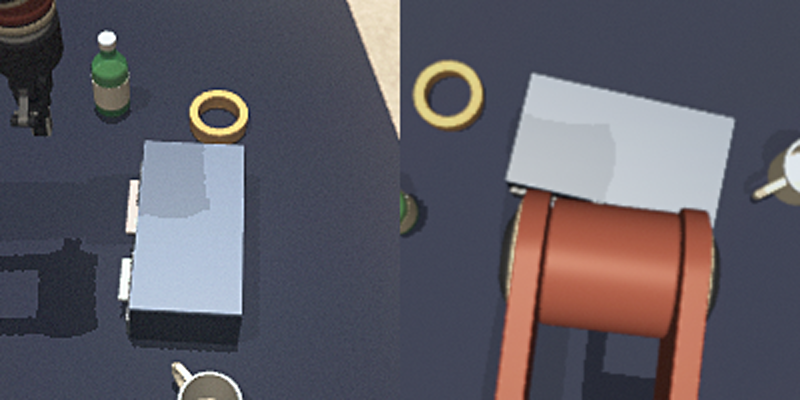

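The lid is flat, both tabs sit close against the front at (133,207) and (125,278), and the bystanders are unmoved. As a last check, I'll overlay the shut model on the picture.

```bash
python3 - <<'E'
from h import *
S=[.5937,-.0007,-.198]
im=ctrl.get_image("scene"); u0,v0,sc=290,150,6
c=cv2.resize(im[v0:v0+100,u0:u0+90,::-1],None,fx=sc,fy=sc,interpolation=cv2.INTER_CUBIC)
def pl(P,col):
    q=(proj("scene",C(S,P))-[u0,v0]+.5)*sc; cv2.polylines(c,[q.astype(int)],True,col,1)
for y in(.064,-.064): pl([[-.088,y-.03,.045],[-.088,y+.03,.045],[-.076,y+.03,.045],[-.076,y-.03,.045]],(0,0,255))
pl([lidpt(0,0,.13),lidpt(0,.14,.13),lidpt(0,.14,-.13),lidpt(0,0,-.13)],(0,255,0))
cv2.imwrite("pics/d6.png",c)
E
```

```text
(no output)
```

View pics/d6.png

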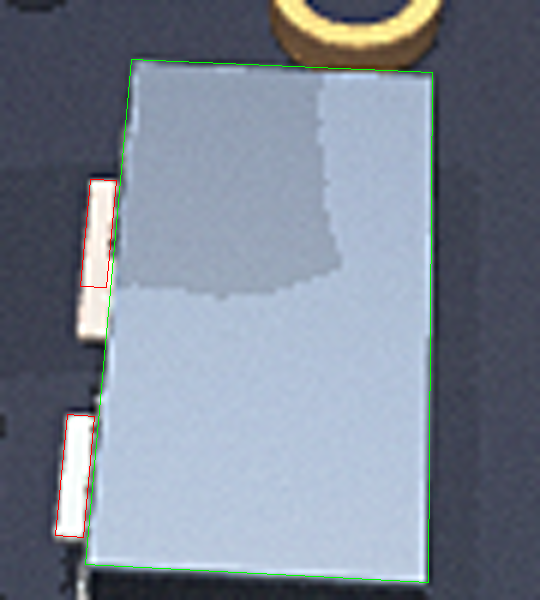

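```bash
python3 -c "
from station import ctrl; print(ctrl.finish_job())"
```

```text
the job is handed in; nothing more can be done
None
```

Both drawers are pushed home and the lid lies flat, all done with the shut fingertips at slow speed. I handed the job in at about 15 s of the 61 s allowed, with the gripper clear of everything.

- **Drawers:** I pushed each one by its tab. Both stopped at the same depth in the cabinet frame, within 0.3 mm of each other, as the force rose to about 7–9 N.
- **Lid:** I pushed on its outer face near the front edge and followed it down. It stopped with its top at 92.9 mm (93 mm expected) as the force rose to about 17 N up and 9 N sideways.
- **Last picture check:** the outlines of the shut lid and drawer tabs, overlaid on the scene picture, match to about a pixel. The left drawer's tab looks too long there; I take this to be the lid's own tab lined up with it, which I did not check separately.
- **Bystanders:** the bottle, tape roll and mug were located again within 16 mm (bottle, top camera) of where they were at the start. The two cameras differ by up to 20 mm between themselves, so that is detector scatter. All three look undisturbed in the pictures.

No check failed.

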